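# Gauge a chocolate bar for width and bin it

### The arm

A 6-joint arm with a two-finger parallel gripper is mounted at the origin on the work surface. World frame = base frame: x ahead of the robot, y to its left, z up, the work surface at z = 0. Lengths are in mm, angles in rad, forces in N, time in s.
With the tool pointing down it reaches from about 325 to 850 mm from the base axis. Payload 4.4 kg.
Tool frame: the origin (TCP) lies midway between the tips of the shut fingers; the grasp point (between the pads) lies 19 mm behind it (arm.hold_point_z is the distance from the TCP to the grasp point, in mm); z points along the fingers, y is the line along which they close (so a half turn about z gives the same grasp; the last joint's range is limited). The gripper opens to 94 mm and grips with 3 to 60 N. Pads are 16 mm wide; open, the fingers measure 119 mm over their backs; the gripper's body (75 mm by 177 mm) begins 78 mm behind the grasp point.
Start: joints at [-1.321, 0.207, 1.542, -0, 1.393, -0.15], TCP at [224.327, -529.438, 205.447] pointing down, gripper open.
Joint ranges: [-2.73, 2.73], [-0.86, 2.22], [0.23, 2.46], [-1.11, 4.25], [0.08, 2.63], [-2.82, 2.82]. Speed limits (rad/s): [2.79, 2.79, 3.14, 3.14, 3.14, 3.14].

### API

Orientations are given as a unit quaternion [x, y, z, w].
In Python, from plant import get_obs, capture, camera_model, job_done, arm gives the robot as it stands.
- The arm moves only by the shell command python3 -m creep 'ROWS' [OPENING] [FORCE]. ROWS is JSON, a list of rows, each an object of numbers: "x", "y", "z": the shift along the world's x, y, z in units of 2.5 cm (1.0 is 2.5 cm); "turn": the turn about the world's z in units of 0.5 rad (1.0 is 0.5 rad). In form: [{"x": .., "y": .., "z": .., "turn": ..}, ...]. A call has 1 to 8 rows; each row shifts and turns the commanded pose from where the row before left it; what a row does not reach is not made up. A row lasts 1/8 s, in which the tool goes at most 62.5 mm and 10.7 degrees, less where a joint would pass 70% of its speed; a pose out of reach is approached as far as the arm can. A call with a number of a shift or a turn outside -1 to 1 is refused whole. A call with a gripper value outside its range is refused whole. OPENING is the closure in counts, from 0 (fully open) to 255 (shut), set as the call begins (- or left out, the last holds). The fingers move at their own pace and stop on an object; FORCE is the grip in N (left out, the last holds). Time passes only in rows, so rows that do not move let the fingers close. It gives the time, the measured TCP pose, the force, the opening and the grip force at its end, in the units of the state.
- get_obs(): the state, without advancing time (a new reading comes with each control period).
- capture(name): name is "side" or "top"; returns the picture (384x512x3 uint8, red, green, blue); there is no depth.
- camera_model(name): a dict with "mtx" (3x3 intrinsics, pixels), "origin" and "rotation" of the camera in the world. Camera axes: x right, y up, looking along -z (the intrinsics and any distortion apply to the point x, -y, -z); pixel columns grow to the right and rows downward; lengths in mm; the calibration is good to about 2 mm. A picture is of the moment at which its call begins. camera_model takes no time and is no camera call.
- job_done(): hands the job in; it is judged then, once.
The state is a dict: "time": time; "joint_pos": joint angles; "qvel": joint speeds; "tau": joint torques, N m; "tool_pos": TCP position; "tool_rot": TCP orientation; "force": force on the tool from outside, world axes, zero at the start; "ft_torque": the same for the moment, N m; "finger_gap": finger opening in mm; "grip_force": force on a finger pad.
Only numpy, scipy, OpenCV 4.12 (cv2) and the standard library are available. Lean on these libraries where they do the work, as an engineer would, in place of code of your own. Each camera call takes 0.05 s, during which the arm holds its last target. There are 200 camera calls.

### The job

One chocolate bar lies on the metal width gauge. Slide it snug along the low fence into the gap beside the stop block and feel by pushing whether it goes through: if it does, push it on until it lies flat in the pan beyond the gap; if the springy stop holds it, press only gently, then push it sideways off the deck until it lies flat in the pan beside the deck. Slide the bar, do not lift it, and leave the other bars and the pot, jar, brush and spatula where they are.

Things in the scene. Friction and masses are not known exactly. Their poses are not given: they have to be found in the camera images.
- gauge: Fixed metal width gauge. Origin: on the table under the fence's inside face, level with the stop's face. x: across the lane, from fence away from robot; y: along the lane back to the infeed (a bar is slid to -y). Sizes in mm in this frame. Deck x -30..130, y -30..215, top 12 high. Fence x -10..0 along the whole deck, top 22 high: a bar can be pushed over it from behind. The bar starts near x 76, y 124.
- stop (a joint): Travel (m) of the spring-backed stop block: 0 at rest, growing to 0.016 as a bar presses it towards the gauge's -y; spring 2.5 N per mm. Past 0.010 (25 N) counts as forced. The block is 30 (x) by 20 (y) by 30 mm tall on the deck, gauge x 83..113, y -20..0 at rest, top 42 mm above the table. A too wide bar is held with its leading end at its face (bar's centre near gauge y 60).
- stop_face (a point): Centre of the stop block's face towards the bar, 27 mm above the table; it moves with the block.
- gap (a point): Middle of the gap between fence and stop, on the deck top. The gap is 83 mm wide: a 78 mm bar goes through, an 88 mm bar does not. It is open above, so fingers can follow a bar through.
- end_pan (a point): Centre of the inner floor of the pan beyond the gap, for bars that pass. Floor x -25..115, y -210..-30 mm in the gauge's frame, 3 mm above the table: a 9 mm step down from the deck's end at y -30. Walls 25 mm high on the other three sides.
- side_pan (a point): Centre of the inner floor of the pan beside the deck, for bars that are stopped. Floor x 130..285, y -30..185 mm in the gauge's frame, 3 mm above the table: a 9 mm step down from the deck's edge at x 130. Walls 25 mm high on the other three sides.
- bar_a: Dark chocolate bar, 120 mm long (own y), flat sides 33 mm tall, six 3 mm moulded squares on top; own x is its width, 78 or 88 mm (two of each among bar_a..bar_d; find out by trying). Origin: centre of underside. 0.32 to 0.5 kg. One bar lies skewed on the gauge deck, clear of the fence; the other three stay on the white board.
- bar_b: Dark chocolate bar, 120 mm long (own y), flat sides 33 mm tall, six 3 mm moulded squares on top; own x is its width, 78 or 88 mm (two of each among bar_a..bar_d; find out by trying). Origin: centre of underside. 0.32 to 0.5 kg. One bar lies skewed on the gauge deck, clear of the fence; the other three stay on the white board.
- bar_c: Dark chocolate bar, 120 mm long (own y), flat sides 33 mm tall, six 3 mm moulded squares on top; own x is its width, 78 or 88 mm (two of each among bar_a..bar_d; find out by trying). Origin: centre of underside. 0.32 to 0.5 kg. One bar lies skewed on the gauge deck, clear of the fence; the other three stay on the white board.
- bar_d: Dark chocolate bar, 120 mm long (own y), flat sides 33 mm tall, six 3 mm moulded squares on top; own x is its width, 78 or 88 mm (two of each among bar_a..bar_d; find out by trying). Origin: centre of underside. 0.32 to 0.5 kg. One bar lies skewed on the gauge deck, clear of the fence; the other three stay on the white board.
- pot: White plastic pot, 66 mm across, 60 mm tall, loose, standing between the two pans. Origin at the centre of its underside. Leave alone.
- jar: Yellow plastic jar, 96 mm across, 95 mm tall, loose, to the left. Origin under its centre. Leave alone.
- brush: Pastry brush, 180 mm long, lying loose across the table 80 mm or so behind the deck's infeed end, 20 mm tall. Leave alone.
- spatula: Spatula, 200 mm long, lying loose to the left. Leave alone.
Things that resemble listed ones, but are neither listed nor needed, are in the scene too. What is shaped like the bar_a but blue or yellow is not meant.

How it is judged:
By the outcome, as a careful person would: the job done as asked, in the order asked, and still so for the second after the job is handed in, with the robot touching nothing.
It also fails if it takes over 51 s, if anything falls off the work surface, if the arm or the gripper's body presses on something with over 40 N, if the wrist force passes 120 N, or if a joint passes its speed limit or range.

## Working session

There is one attempt and no reset: what is moved stays moved. The work goes in short steps, Python scripts to look and compute and a shell command to move; the robot and the scene stay as the last step left them, time stands still between calls to the robot, and variables do not carry over. Pictures are saved under pics/ and viewed, at most 10 in all, crops included, and the job is handed in when it is done.

```bash
mkdir -p pics; ls; python3 - <<'E'
from plant import *
import cv2,numpy as np
for n in("top","side"):
    im=capture(n); cv2.imwrite(f"pics/{n}0.png",im[:,:,::-1])
    m=camera_model(n); print(n,{k:np.round(np.array(v),3).tolist() if k!='x' else v for k,v in m.items() if not isinstance(v,str)})
o=get_obs(); print(o)
E
```

```text
pics
top {'mtx': [[411.551, 0.0, 257.241], [0.0, 411.551, 193.63], [0.0, 0.0, 1.0]], 'origin': [347.518, 20.107, 1603.94], 'rotation': [0.036, -0.037, -0.704, 0.708]}
side {'mtx': [[481.48, 0.0, 256.866], [0.0, 481.48, 190.862], [0.0, 0.0, 1.0]], 'origin': [66.376, 1348.62, 1234.672], 'rotation': [-0.062, 0.412, 0.895, -0.16]}
{'time': 0.1, 'joint_pos': array([-1.32050990e+00,  2.07358277e-01,  1.54278501e+00,  4.10061029e-06,
        1.39350062e+00, -1.50507652e-01]), 'qvel': array([ 8.78634804e-05, -1.51930767e-03, -5.21855142e-03, -3.94990393e-04,
        1.46166540e-04, -1.83870439e-04]), 'tau': array([-4.41010179e-04, -3.71864891e+01, -2.82293415e+01,  7.00345379e-02,
        3.10883042e-02, -4.78770141e-05]), 'tool_pos': array([ 224.14221483, -528.73113911,  204.40595748]), 'tool_rot': array([ 9.79987178e-01,  1.99057977e-01, -4.91312343e-05, -1.02444830e-03]), 'force': array([ 0.19805761, -0.39528528, -0.91032303]), 'ft_torque': array([-0.04349004, -0.00187323,  0.03427786]), 'grip_force': 0.0, 'finger_gap': 93.79663182758068}
```

View pics/top0.png

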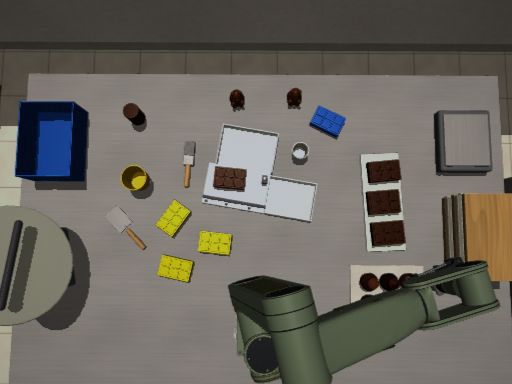

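View pics/side0.png

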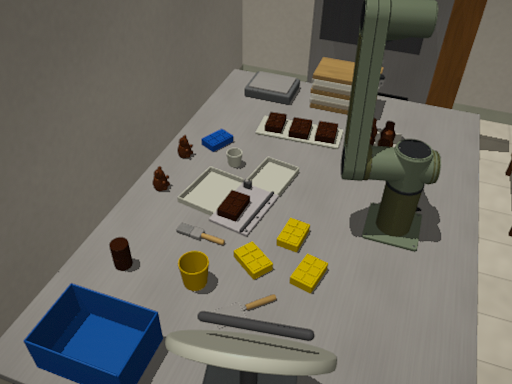

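The top view shows the gauge deck near (237,188), with the only dark bar on it at (230,178). The stop is near (265,180), the side pan at (246,150), the end pan at (290,197) and the pot at (300,151). The other three dark bars are on the white board at (384,170), (383,203) and (387,234). The yellow bars (174,218), (215,243), (175,268) and the blue one (327,121) are decoys. I'll confirm with a crop and measure.

```bash
cat > h.py <<'E'
from plant import *
import cv2,numpy as np
from scipy.spatial.transform import Rotation as R
def ray(n,px,z):
    m=camera_model(n);K=np.array(m["mtx"]);r=np.array(m["rotation"])
    r=R.from_quat(r).as_matrix() if r.size==4 else r
    px=np.atleast_2d(np.float64(px)); d=np.c_[px,np.ones(len(px))]@np.linalg.inv(K).T
    d=(d*[1,-1,-1])@r.T; o=np.array(m["origin"])
    return (o+d*((z-o[2])/d[:,2])[:,None])
def px(n,P):
    m=camera_model(n);K=np.array(m["mtx"]);r=R.from_quat(m["rotation"]).as_matrix()
    c=(np.atleast_2d(P)-m["origin"])@r*[1,-1,-1]; c=c@K.T; return c[:,:2]/c[:,2:]
def barmask(im):
    # dark chocolate brown within the deck/pans area
    h=cv2.cvtColor(im,cv2.COLOR_RGB2HSV); return ((h[...,2]<110)&(im[...,0].astype(int)>im[...,2]+8)).astype(np.uint8)
E
python3 - <<'E'
from h import *
im=cv2.imread("pics/top0.png")[:,:,::-1].copy()
c=im[110:230,190:330]; cv2.imwrite("pics/crop.png",cv2.resize(c,None,fx=5.5,fy=5,interpolation=cv2.INTER_CUBIC)[:,:,::-1])
m=barmask(im); n,l,s,ce=cv2.connectedComponentsWithStats(m)
for i in range(1,n):
    if s[i,4]>60 and 190<ce[i][0]<420 and 100<ce[i][1]<250:
        r=cv2.minAreaRect(np.argwhere(l==i)[:,::-1].astype(np.float32)); 
        b=ray("top",cv2.boxPoints(r),47); print(s[i],ce[i].round(1),r[1],b[:,:2].round(0).tolist(),b.mean(0).round(0))
E
```

```text
[224 126  53  11  78] [250.3 130.9] (52.94874572753906, 1.71616530418396) [[768.0, 150.0], [774.0, 149.0], [739.0, -53.0], [732.0, -52.0]] [753.  49.  47.]
[368 160  34  25 728] [384.1 171.7] (22.905542373657227, 32.59286880493164) [[634.0, -401.0], [646.0, -526.0], [558.0, -531.0], [546.0, -407.0]] [ 596. -466.   47.]
[213 166  33  24 643] [229.2 177.8] (31.141693115234375, 20.761127471923828) [[536.0, 190.0], [616.0, 182.0], [603.0, 64.0], [523.0, 72.0]] [569. 127.  47.]
[367 189  34  28 807] [383.4 202.5] (25.82461166381836, 32.561466217041016) [[523.0, -396.0], [532.0, -520.0], [433.0, -523.0], [425.0, -400.0]] [ 478. -460.   47.]
[371 220  35  28 816] [387.9 233.3] (25.387962341308594, 33.55952072143555) [[405.0, -409.0], [413.0, -535.0], [318.0, -538.0], [310.0, -412.0]] [ 361. -474.   47.]
```

View pics/crop.png

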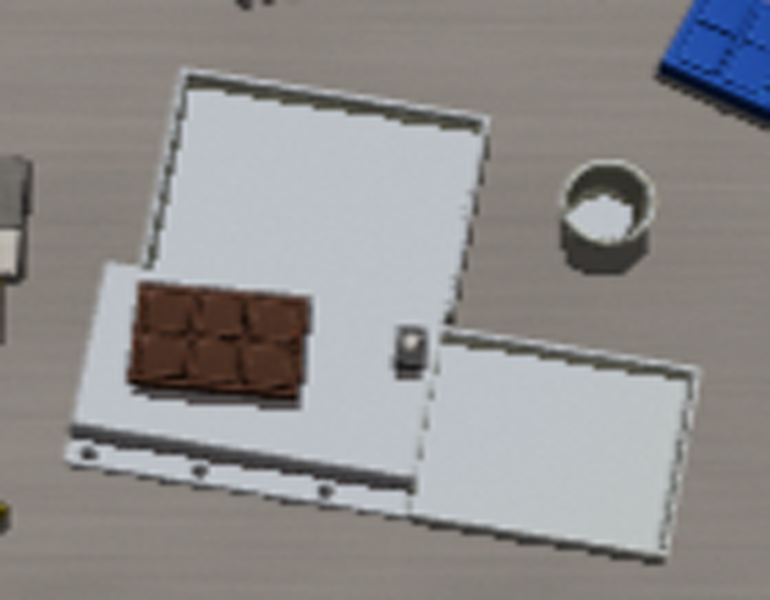

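The crop confirms it: the dark brown bar on the deck has its centre at crop (218,342). The fence is the dark strip running from (73,428) to (414,482), the stop is at (411,348), the side pan is above and the end pan is to the right. Next I'll fit the gauge frame.

```bash
cat >> h.py <<'E'
try: TH,GX,GY=np.load("g.npy")
except Exception: TH=GX=GY=0
def g2w(p):
    c,s=np.cos(TH),np.sin(TH); p=np.atleast_2d(p); return np.c_[c*p[:,0]-s*p[:,1]+GX,s*p[:,0]+c*p[:,1]+GY]
def w2g(p):
    c,s=np.cos(TH),np.sin(TH); p=np.atleast_2d(p)[:,:2]-[GX,GY]; return np.c_[c*p[:,0]+s*p[:,1],-s*p[:,0]+c*p[:,1]]
E
python3 - <<'E'
from h import *
L=np.array([[130,215,12,105,262],[-30,215,12,66,466],[-30,-30,12,410,517],[0,215,22,73,426],[0,-30,22,414,478],[130,-30,12,442,332],[113,0,42,398,325],[113,-20,42,428,328]],float)
P=np.array([190,110])+(L[:,3:]+.5)/[5.5,5]-.5
W=np.array([ray("top",p,z)[0,:2] for p,z in zip(P,L[:,2])]); G=L[:,:2]
a=G-G.mean(0);b=W-W.mean(0); th=np.arctan2((a[:,0]*b[:,1]-a[:,1]*b[:,0]).sum(),(a*b).sum())
Rm=R.from_euler('z',th).as_matrix()[:2,:2]; t=W.mean(0)-Rm@G.mean(0)
np.save("g.npy",[th,*t]); print("theta",th,"origin",t); print("res",(W-(G@Rm.T+t)).round(1).tolist())
import importlib,h; importlib.reload(h)
from h import *
C=np.array([[140,282],[312,297],[300,398],[130,385]]); P=np.array([190,110])+C/[5.5,5]
b=ray("top",P,46); g=w2g(b); print("bar gauge",g.round(0).tolist(),g.mean(0))
e=(g[1]+g[2]-g[0]-g[3])/2; print("len",np.hypot(*e),"ang",np.arctan2(e[0],-e[1]))
print("bar world",b.mean(0))
for n,p in dict(endpan=[45,-120],side=[207,77],start=[76,124],behind=[100,180]).items(): print(n,g2w(p).round(0))
# side cam check
print("side px of gauge pts", {str(p):px("side",[*g2w(p[:2])[0],p[2]]).round(0).tolist() for p in [(130,215,12),(-30,-30,12),(98,-10,42)]})
E
```

```text
theta -0.16844926535269136 origin [469.94737477  19.311712  ]
res [[2.3, 1.0], [-0.5, -1.1], [2.2, -2.3], [0.1, -1.7], [2.1, 0.2], [-10.8, 2.3], [1.7, 1.4], [2.9, 0.2]]
bar gauge [[114.0, 183.0], [124.0, 63.0], [46.0, 57.0], [35.0, 175.0]] [ 79.6385637  119.28788576]
len 119.34356617528593 ang 0.08295573852498686
bar world [568.45779262 123.5594846   46.        ]
endpan [[ 494. -107.]]
side [[687.  61.]]
start [[566. 129.]]
behind [[599. 180.]]
side px of gauge pts {'(130, 215, 12)': [[209.0, 217.0]], '(-30, -30, 12)': [[279.0, 194.0]], '(98, -10, 42)': [[248.0, 180.0]]}
```

```bash
python3 - <<'E'
import cv2
im=cv2.imread("pics/side0.png")[140:260,160:320]; cv2.imwrite("pics/crops.png",cv2.resize(im,None,fx=5,fy=5,interpolation=cv2.INTER_CUBIC))
E
```

```text
(no output)
```

View pics/crops.png

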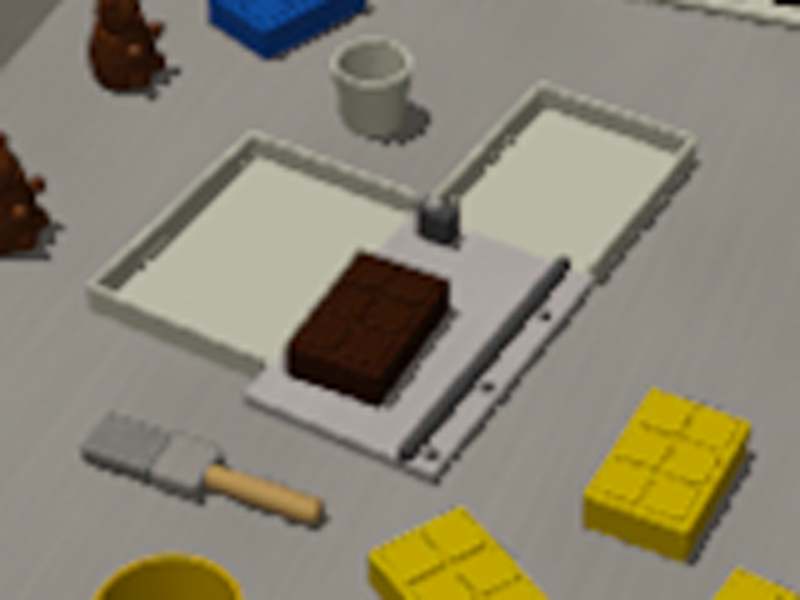

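The side crop shows the dark bar on the deck around crop (368,325), stop (438,220) and fence (485,360). It agrees with the top-view fit, where the projected deck corner falls on (245,385). One landmark, "(130,-30)", was really the end-pan wall, so I'll drop it and refit.

```bash
cat >> h.py <<'E'
def go(g,z,yaw=None):
    o=get_obs(); p=o["tool_pos"]; w=g2w(g)[0]; d=np.r_[w,z]-p
    tx=R.from_quat(o["tool_rot"]).as_matrix()[:,0]; y=np.arctan2(tx[1],tx[0])-TH
    print("t",round(o["time"],2),"at g",w2g(p).round(1)[0],"z",p[2].round(1),"yaw_g",round(y,3),"j",np.round(o["joint_pos"],2),"units",(d/25).round(3),"turn units",None if yaw is None else round((yaw-y)/.5,3))
def st():
    o=get_obs(); p=o["tool_pos"]; f=np.array(o["force"]); tx=R.from_quat(o["tool_rot"]).as_matrix()[:,0]
    print("t",round(o["time"],2),"g",w2g(p).round(1)[0],"z",p[2].round(1),"yaw_g",round(np.arctan2(tx[1],tx[0])-TH,3),"Fg",(w2g(f[:2]+[GX,GY])[0]).round(1),"Fz",f[2].round(1),"gap",round(o["finger_gap"],1))
E
python3 - <<'E'
from h import *
L=np.array([[130,215,12,105,262],[-30,215,12,66,466],[-30,-30,12,410,517],[0,215,22,73,426],[0,-30,22,414,478],[113,0,42,398,325],[113,-20,42,428,328]],float)
P=np.array([190,110])+(L[:,3:]+.5)/[5.5,5]-.5
W=np.array([ray("top",p,z)[0,:2] for p,z in zip(P,L[:,2])]); G=L[:,:2]
a=G-G.mean(0);b=W-W.mean(0); th=np.arctan2((a[:,0]*b[:,1]-a[:,1]*b[:,0]).sum(),(a*b).sum())
Rm=R.from_euler('z',th).as_matrix()[:2,:2]; t=W.mean(0)-Rm@G.mean(0)
np.save("g.npy",[th,*t]); print(th,t,(W-(G@Rm.T+t)).round(1).tolist())
import importlib,h; importlib.reload(h); from h import *
g=w2g(ray("top",np.array([190,110])+np.array([[140,282],[312,297],[300,398],[130,385]])/[5.5,5],46)); print(g.round(0).tolist(),g.mean(0))
print("gx",np.cos(th),np.sin(th)); go([155,119],100,0)
E
```

```text
-0.15909425158076937 [472.17414335  18.47676735] [[1.8, 0.3], [-0.7, -0.3], [-0.3, -1.2], [-0.1, -1.2], [-0.4, 1.1], [-0.7, 1.2], [0.3, 0.1]]
[[114.0, 182.0], [122.0, 62.0], [44.0, 57.0], [34.0, 175.0]] [ 78.42008007 119.00928377]
gx 0.9873711806188621 -0.15842396183442178
t 0.1 at g [-158.2 -579.6] z 204.4 yaw_g 0.56 j [-1.32  0.21  1.54  0.    1.39 -0.15] units [16.797 25.606 -4.176] turn units -1.12
```

```bash
python3 -m creep '[{"x":0.6,"y":0.9,"turn":-0.14},{"x":0.6,"y":1,"turn":-0.14},{"x":0.6,"y":1,"turn":-0.14},{"x":0.6,"y":1,"turn":-0.14},{"x":0.6,"y":1,"turn":-0.14},{"x":0.6,"y":1,"turn":-0.14},{"x":0.6,"y":1,"turn":-0.14},{"x":0.6,"y":1,"turn":-0.14}]' 146 20
python3 -m creep '[{"x":0.7,"y":1},{"x":0.7,"y":1},{"x":0.7,"y":1},{"x":0.7,"y":1},{"x":0.7,"y":1},{"x":0.7,"y":1},{"x":0.7,"y":1},{"x":0.7,"y":1}]' >/dev/null
python3 -m creep '[{"x":0.7,"y":1},{"x":0.7,"y":1},{"x":0.7,"y":1},{"x":0.7,"y":1},{"x":0.7,"y":1},{"x":0.7,"y":1},{"x":0.7,"y":1},{"x":0.7,"y":1}]' 
python3 -c "from h import *;go([155,119],100,0);st()"
```

```text
t 0.1 at g [-158.2 -579.6] z 204.4 yaw_g 0.56 j [-1.32  0.21  1.54  0.    1.39 -0.15] units [16.797 25.606 -4.176] turn units -1.12
t 0.1 g [-158.2 -579.6] z 204.4 yaw_g 0.56 Fg [ 0.3 -0.4] Fz -0.9 gap 93.8$[0]: bad value
$[0]: bad value
$[0]: bad value
```

```bash
python3 -m creep '[{"x":0.6,"y":0.9,"z":0,"turn":-0.14},{"x":0.6,"y":1,"z":0,"turn":-0.14},{"x":0.6,"y":1,"z":0,"turn":-0.14},{"x":0.6,"y":1,"z":0,"turn":-0.14},{"x":0.6,"y":1,"z":0,"turn":-0.14},{"x":0.6,"y":1,"z":0,"turn":-0.14},{"x":0.6,"y":1,"z":0,"turn":-0.14},{"x":0.6,"y":1,"z":0,"turn":-0.14}]' 146 20
python3 -c "from h import *;go([155,119],100,0);st()"
```

```text
time: 1.1
tool_pos: [344.5, -330.7, 205.0]
tool_rot: [0.997, -0.081, -0.0, -0.0]
force: [-0.3, -0.4, 0.2]
finger_gap: 40.1
grip_force: 0.0
t 1.1 at g [ -70.7 -365. ] z 205.0 yaw_g -0.003 j [-0.95 -0.    1.77  0.    1.37  0.79] units [11.983 17.687 -4.199] turn units 0.005
t 1.1 g [ -70.7 -365. ] z 205.0 yaw_g -0.003 Fg [-0.3 -0.5] Fz 0.2 gap 40.1
```

```bash
python3 -m creep '[{"x":0.7,"y":1,"z":0,"turn":0},{"x":0.7,"y":1,"z":0,"turn":0},{"x":0.7,"y":1,"z":0,"turn":0},{"x":0.7,"y":1,"z":0,"turn":0},{"x":0.7,"y":1,"z":0,"turn":0},{"x":0.7,"y":1,"z":0,"turn":0},{"x":0.7,"y":1,"z":0,"turn":0},{"x":0.7,"y":1,"z":0,"turn":0}]' >/dev/null
python3 -m creep '[{"x":0.75,"y":1,"z":0,"turn":0},{"x":0.75,"y":1,"z":0,"turn":0},{"x":0.75,"y":1,"z":0,"turn":0},{"x":0.75,"y":1,"z":0,"turn":0},{"x":0.75,"y":1,"z":-0.8,"turn":0},{"x":0.75,"y":1,"z":-0.8,"turn":0},{"x":0.75,"y":1,"z":-0.8,"turn":0},{"x":0.75,"y":1,"z":-0.8,"turn":0}]'
python3 -c "from h import *;go([150,119],20,0);st()"
```

```text
time: 3.1
tool_pos: [634.4, 68.9, 124.1]
tool_rot: [0.997, -0.08, -0.001, 0.0]
force: [0.5, -0.5, 1.0]
finger_gap: 40.2
grip_force: 0.0
t 3.1 at g [152.2  75.5] z 124.1 yaw_g -0.0 j [-0.03  0.41  1.45 -0.    1.28  1.7 ] units [ 0.189  1.732 -4.165] turn units 0.0
t 3.1 g [152.2  75.5] z 124.1 yaw_g -0.0 Fg [ 0.6 -0.5] Fz 1.0 gap 40.2
```

```bash
python3 -m creep '[{"x":0.1,"y":0.9,"z":-0.5,"turn":0},{"x":0.1,"y":0.8,"z":-0.7,"turn":0},{"x":0,"y":0,"z":-1,"turn":0},{"x":0,"y":0,"z":-1,"turn":0},{"x":0,"y":0,"z":-0.9,"turn":0},{"x":0,"y":0,"z":0,"turn":0}]' >/dev/null
python3 -c "from h import *;st()"
python3 -m creep '[{"x":-0.4,"y":0.065,"z":0,"turn":0},{"x":-0.4,"y":0.065,"z":0,"turn":0},{"x":-0.3,"y":0.05,"z":0,"turn":0},{"x":-0.3,"y":0.05,"z":0,"turn":0}]' >/dev/null
python3 -c "from h import *;st()"
```

```text
t 3.85 g [147.6 117.1] z 20.4 yaw_g -0.0 Fg [-0.5 -0.7] Fz 0.2 gap 40.5
t 4.35 g [116.2 117.8] z 24.4 yaw_g -0.0 Fg [ 2.6 -0. ] Fz 1.4 gap 40.2
```

```bash
python3 -m creep '[{"x":-0.25,"y":0.04,"z":0,"turn":0},{"x":-0.25,"y":0.04,"z":0,"turn":0},{"x":-0.2,"y":0.03,"z":0,"turn":0}]' >/dev/null
python3 -c "from h import *;st()"
python3 -m creep '[{"x":-0.1,"y":0.016,"z":0,"turn":0},{"x":0,"y":0,"z":0,"turn":0}]' >/dev/null
python3 -c "from h import *;st()"
```

```text
t 4.72 g [ 98.1 117.7] z 23.8 yaw_g -0.0 Fg [4.3 0. ] Fz 2.9 gap 40.3
t 4.97 g [ 94.4 117.5] z 22.8 yaw_g -0.0 Fg [2.9 0.5] Fz 2.7 gap 40.1
```

```bash
for i in 1; do python3 -m creep '[{"x":-0.1,"y":0.016,"z":0,"turn":0},{"x":0,"y":0,"z":0,"turn":0}]' >/dev/null; python3 -c "from h import *;st()"
python3 -m creep '[{"x":-0.1,"y":0.016,"z":0,"turn":0},{"x":0,"y":0,"z":0,"turn":0}]' >/dev/null; python3 -c "from h import *;st()"
done
```

```text
t 5.22 g [ 91.8 117.4] z 22.7 yaw_g -0.0 Fg [ 2.5 -0.6] Fz 2.8 gap 40.1
t 5.47 g [ 89.  117.4] z 22.6 yaw_g -0.0 Fg [3.  0.9] Fz 2.0 gap 40.2
```

```bash
python3 -m creep '[{"x":-0.1,"y":0.016,"z":0,"turn":0},{"x":0,"y":0,"z":0,"turn":0}]' >/dev/null; python3 -c "from h import *;st()"
python3 -m creep '[{"x":-0.1,"y":0.016,"z":0,"turn":0},{"x":0,"y":0,"z":0,"turn":0}]' >/dev/null; python3 -c "from h import *;st()
cv2.imwrite('pics/t1.png',cv2.resize(capture('side')[140:260,160:320],None,fx=5,fy=5,interpolation=cv2.INTER_CUBIC)[:,:,::-1])"
```

```text
t 5.72 g [ 88.1 116.9] z 22.9 yaw_g -0.0 Fg [ 5.2 -1. ] Fz -0.4 gap 40.1
t 5.97 g [ 87.8 116.7] z 23.8 yaw_g -0.001 Fg [ 9.3 -2.2] Fz -0.8 gap 40.1
```

View pics/t1.png

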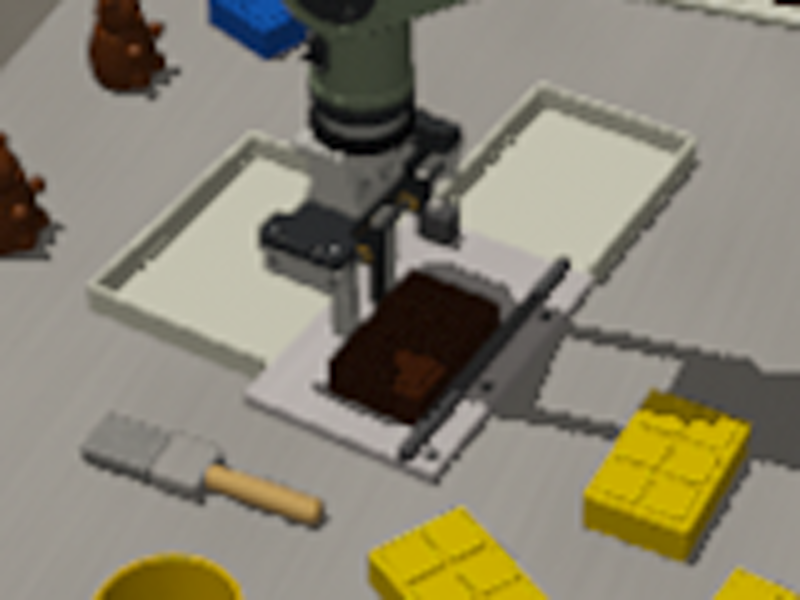

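The side crop shows the bar snug against the fence (bar at about (415,345), parallel to the fence) with both fingers on its far side. Next I'll move round to the infeed end.

```bash
python3 -m creep '[{"x":0.5,"y":-0.08,"z":0,"turn":0},{"x":0.5,"y":-0.08,"z":0.4,"turn":0},{"x":0,"y":0.3,"z":1,"turn":0.3},{"x":0,"y":0.6,"z":1,"turn":0.37},{"x":0,"y":0.9,"z":0,"turn":0.37},{"x":-0.4,"y":0.9,"z":0,"turn":0.37},{"x":-0.8,"y":0.8,"z":0,"turn":0.37},{"x":-0.8,"y":0.6,"z":0,"turn":0.37}]' >/dev/null;  python3 -c "from h import *;go([39,202],20,np.pi/2)"
```

```text
t 7.03 at g [ 43.  211.5] z 82.8 yaw_g 1.082 j [0.24 0.37 1.61 0.   1.17 0.88] units [-0.22  -0.35  -2.511] turn units 0.978
```

```bash
python3 -m creep '[{"x":-0.1,"y":0,"z":0,"turn":0.33},{"x":-0.1,"y":-0.1,"z":0,"turn":0.33},{"x":0,"y":0,"z":-0.8,"turn":0.32},{"x":0,"y":0,"z":-0.8,"turn":0},{"x":0,"y":0,"z":-0.8,"turn":0},{"x":0,"y":0,"z":0,"turn":0}]' >/dev/null;  python3 -c "from h import *;go([39,190],20,np.pi/2);st()"
```

```text
t 7.78 at g [ 37.7 206.7] z 20.7 yaw_g 1.565 j [0.23 0.44 1.65 0.   1.05 0.4 ] units [-0.054 -0.67  -0.026] turn units 0.012
t 7.78 g [ 37.7 206.7] z 20.7 yaw_g 1.565 Fg [0.1 1.2] Fz 0.1 gap 40.5
```

```bash
python3 -m creep '[{"x":-0.08,"y":-0.5,"z":0,"turn":0},{"x":-0.03,"y":-0.2,"z":0,"turn":0},{"x":-0.03,"y":-0.2,"z":0,"turn":0}]' >/dev/null;  python3 -c "from h import *;st()"
python3 -m creep '[{"x":-0.05,"y":-0.3,"z":0,"turn":0},{"x":-0.05,"y":-0.3,"z":0,"turn":0},{"x":-0.05,"y":-0.3,"z":0,"turn":0},{"x":-0.05,"y":-0.3,"z":0,"turn":0}]' >/dev/null;  python3 -c "from h import *;st()"
```

```text
t 8.15 g [ 40.5 184.7] z 23.8 yaw_g 1.564 Fg [0.9 2.4] Fz -0.9 gap 40.3
t 8.65 g [ 40.4 154.4] z 23.7 yaw_g 1.565 Fg [0.2 3.2] Fz 2.8 gap 40.3
```

```bash
python3 -m creep '[{"x":-0.04,"y":-0.25,"z":0,"turn":0},{"x":-0.04,"y":-0.25,"z":0,"turn":0},{"x":-0.03,"y":-0.2,"z":0,"turn":0}]' >/dev/null;  python3 -c "from h import *;st()
cv2.imwrite('pics/t2.png',cv2.resize(capture('side')[140:260,160:320],None,fx=5,fy=5,interpolation=cv2.INTER_CUBIC)[:,:,::-1])"
```

```text
t 9.03 g [ 39.7 136.2] z 22.9 yaw_g 1.565 Fg [-0.1  4.4] Fz 2.7 gap 40.2
```

View pics/t2.png

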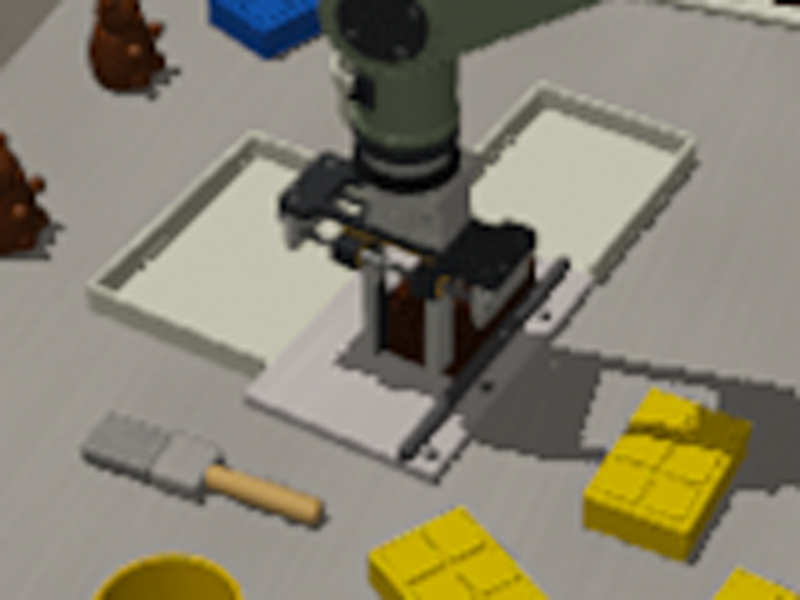

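The side crop shows the bar still snug against the fence near (500,300), with both fingers behind its trailing end at (375,310) and (440,330). Now I'll feel gently with small steps.

```bash
python3 -m creep '[{"x":-0.016,"y":-0.1,"z":0,"turn":0},{"x":-0.016,"y":-0.1,"z":0,"turn":0},{"x":0,"y":0,"z":0,"turn":0}]' >/dev/null;  python3 -c "from h import *;st()"
python3 -m creep '[{"x":-0.016,"y":-0.1,"z":0,"turn":0},{"x":0,"y":0,"z":0,"turn":0}]' >/dev/null;  python3 -c "from h import *;st()"
python3 -m creep '[{"x":-0.016,"y":-0.1,"z":0,"turn":0},{"x":0,"y":0,"z":0,"turn":0}]' >/dev/null;  python3 -c "from h import *;st()"
```

```text
t 9.45 g [ 39.5 131.1] z 22.7 yaw_g 1.565 Fg [0.5 2.8] Fz 2.2 gap 40.2
t 9.7 g [ 39.5 128.6] z 22.7 yaw_g 1.565 Fg [0.4 1.7] Fz 1.4 gap 40.4
t 9.95 g [ 39.5 126. ] z 22.7 yaw_g 1.565 Fg [0.4 2.4] Fz 1.1 gap 40.2
```

```bash
python3 -m creep '[{"x":-0.016,"y":-0.1,"z":0,"turn":0},{"x":0,"y":0,"z":0,"turn":0}]' >/dev/null;  python3 -c "from h import *;st()"
python3 -m creep '[{"x":-0.016,"y":-0.1,"z":0,"turn":0},{"x":0,"y":0,"z":0,"turn":0}]' >/dev/null;  python3 -c "from h import *;st()"
python3 -m creep '[{"x":-0.016,"y":-0.1,"z":0,"turn":0},{"x":0,"y":0,"z":0,"turn":0}]' >/dev/null;  python3 -c "from h import *;st()"
```

```text
t 10.2 g [ 39.5 123.5] z 22.7 yaw_g 1.565 Fg [-1.  0.] Fz -0.2 gap 40.3
t 10.45 g [ 39.5 120.9] z 22.7 yaw_g 1.565 Fg [-0.3  1.4] Fz 0.0 gap 40.0
t 10.7 g [ 39.6 118.4] z 22.8 yaw_g 1.565 Fg [ 0.4 -0.5] Fz -0.4 gap 40.0
```

The bar's leading end is about 9 mm past the stop face with only sliding force (under 3 N), so it goes through. I'll push it on.

```bash
python3 -m creep '[{"x":-0.04,"y":-0.25,"z":0,"turn":0},{"x":-0.04,"y":-0.25,"z":0,"turn":0},{"x":-0.04,"y":-0.25,"z":0,"turn":0},{"x":-0.04,"y":-0.25,"z":0,"turn":0}]' >/dev/null;  python3 -c "from h import *;st()"
python3 -m creep '[{"x":-0.04,"y":-0.25,"z":0,"turn":0},{"x":-0.04,"y":-0.25,"z":0,"turn":0},{"x":-0.04,"y":-0.25,"z":0,"turn":0},{"x":-0.04,"y":-0.25,"z":0,"turn":0}]' >/dev/null;  python3 -c "from h import *;st()"
```

```text
t 11.2 g [39.7 93. ] z 22.9 yaw_g 1.565 Fg [1. 2.] Fz -1.5 gap 40.2
t 11.7 g [39.8 67.9] z 23.0 yaw_g 1.565 Fg [-0.1  1.2] Fz -0.9 gap 40.1
```

```bash
python3 -m creep '[{"x":-0.04,"y":-0.25,"z":0,"turn":0},{"x":-0.04,"y":-0.25,"z":0,"turn":0},{"x":-0.04,"y":-0.25,"z":0,"turn":0},{"x":-0.04,"y":-0.25,"z":0,"turn":0},{"x":-0.04,"y":-0.25,"z":0,"turn":0},{"x":-0.04,"y":-0.25,"z":0,"turn":0}]' >/dev/null;  python3 -c "from h import *;st()"
python3 -m creep '[{"x":-0.04,"y":-0.25,"z":0,"turn":0},{"x":-0.04,"y":-0.25,"z":0,"turn":0},{"x":-0.04,"y":-0.25,"z":0,"turn":0},{"x":-0.04,"y":-0.25,"z":0,"turn":0}]' >/dev/null;  python3 -c "from h import *;st()
cv2.imwrite('pics/t3.png',cv2.resize(capture('side')[140:260,160:320],None,fx=5,fy=5,interpolation=cv2.INTER_CUBIC)[:,:,::-1])"
```

```text
t 12.45 g [40.1 30.1] z 23.2 yaw_g 1.565 Fg [-0.6  3.6] Fz 1.8 gap 40.5
t 12.95 g [39.1  4.2] z 22.3 yaw_g 1.565 Fg [-0.2  1.2] Fz -1.4 gap 40.3
```

View pics/t3.png

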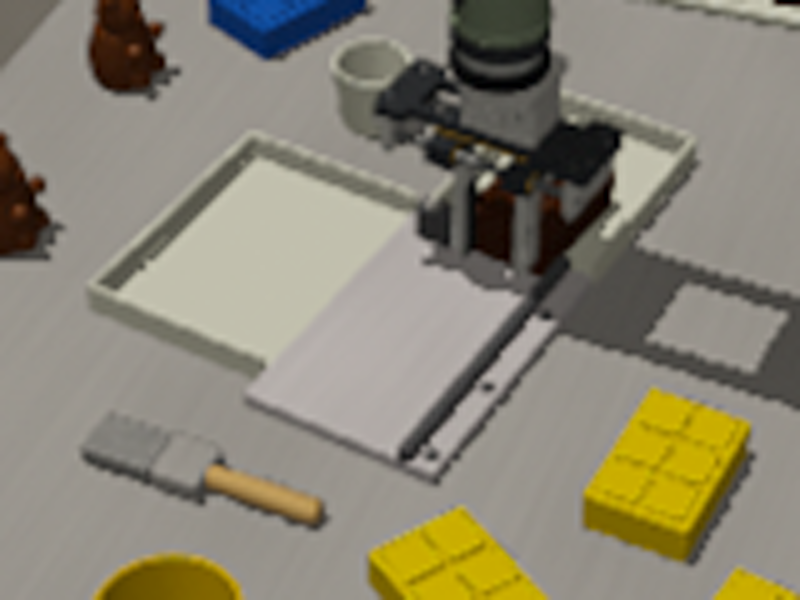

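The side crop shows the bar through the gap, with its trailing end near (495,225) between the fence end and the stop at (432,220), and the fingers behind it in the gap. I'll finish the push.

```bash
python3 -m creep '[{"x":-0.035,"y":-0.22,"z":0,"turn":0},{"x":-0.035,"y":-0.22,"z":0,"turn":0},{"x":-0.035,"y":-0.22,"z":0,"turn":0},{"x":-0.035,"y":-0.22,"z":0,"turn":0},{"x":-0.035,"y":-0.22,"z":0,"turn":0},{"x":-0.035,"y":-0.22,"z":0,"turn":0}]' >/dev/null;  python3 -c "from h import *;st()"
python3 -m creep '[{"x":-0.035,"y":-0.22,"z":0,"turn":0},{"x":-0.035,"y":-0.22,"z":0,"turn":0},{"x":0,"y":0,"z":0,"turn":0}]' >/dev/null;  python3 -c "from h import *;st()"
```

```text
t 13.75 g [ 39.9 -28.8] z 23.0 yaw_g 1.565 Fg [0.5 3. ] Fz -0.7 gap 40.4
t 14.12 g [ 40.1 -40.4] z 23.1 yaw_g 1.565 Fg [0.9 0.3] Fz -0.1 gap 39.9
```

Now back off, rise clear and look.

```bash
python3 -m creep '[{"x":0.08,"y":0.5,"z":0.1,"turn":0},{"x":0.05,"y":0.3,"z":1,"turn":0},{"x":0,"y":0.3,"z":1,"turn":0},{"x":-0.3,"y":0.8,"z":1,"turn":0},{"x":-0.3,"y":1,"z":1,"turn":0},{"x":-0.3,"y":1,"z":0.5,"turn":0},{"x":-0.3,"y":1,"z":0.5,"turn":0},{"x":-0.3,"y":1,"z":0,"turn":0}]' >/dev/null
python3 -m creep '[{"x":-0.2,"y":1,"z":0,"turn":0},{"x":-0.2,"y":1,"z":0,"turn":0},{"x":0,"y":0,"z":0,"turn":0}]' >/dev/null
python3 - <<'E'
from h import *
st()
t=capture("top");s=capture("side")
a=cv2.resize(t[110:230,190:330],(525,450),interpolation=cv2.INTER_CUBIC)
b=cv2.resize(s[140:220,220:320],(562,450),interpolation=cv2.INTER_CUBIC)
c=np.vstack([np.hstack([a,b])]); c=cv2.resize(c,(800,331)); cv2.imwrite("pics/t4.png",c[:,:,::-1])
m=barmask(t); n,l,q,ce=cv2.connectedComponentsWithStats(m)
for i in range(1,n):
    if q[i,4]>200 and 250<ce[i][0]<330 and 150<ce[i][1]<230:
        r=cv2.minAreaRect(np.argwhere(l==i)[:,::-1].astype(np.float32)); print(q[i],w2g(ray("top",cv2.boxPoints(r),38)).round(0).tolist())
E
```

```text
t 15.5 g [-35.9 150.1] z 150.7 yaw_g 1.568 Fg [ 0.5 -0.4] Fz -0.4 gap 40.4
[271 186  34  28 690] [[-9.0, -51.0], [79.0, -52.0], [78.0, -169.0], [-9.0, -168.0]]
```

View pics/t4.png

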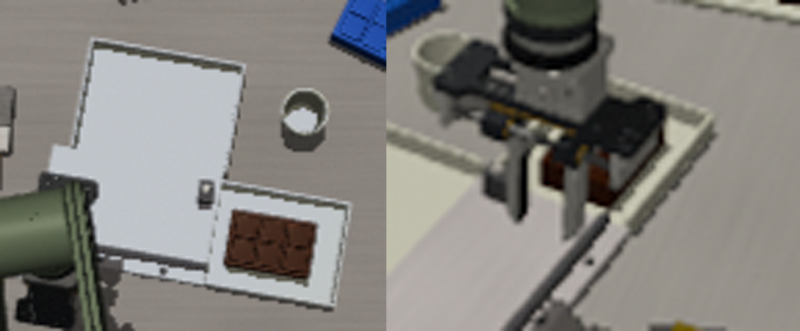

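The left (top-view) panel shows the bar flat in the end pan at (270,243), y -51..-169, 20 mm clear of the deck end. The stop and pot are in place, and the gripper is up and clear.

```bash
python3 -c "from plant import *;print(job_done())"
```

```text
the job is handed in; nothing more can be done
None
```

The bar slid through the gap with only light sliding force (under about 5 N), so it is a 78 mm bar; it now lies flat in the end pan, and the job was handed in at about 15.6 s with the robot clear.

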